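# Seat the hanging yoke in the finishing rack

## Robot

A 6-joint arm with a two-finger parallel gripper is mounted at the origin on the work surface. World frame = base frame: x ahead of the robot, y to its left, z up, the work surface at z = 0. Lengths are in m, angles in rad, forces in N, time in s.
With the tool pointing down it reaches from about 0.2 to 0.875 m from the base axis. Payload 3.4 kg.
Tool frame: the origin (TCP) lies between the finger pads; the fingertips stand 25 mm ahead of it and the grasp point (between the pads) lies 6 mm ahead of it (r.nose_length is the z of the fingertips in the tool frame, in m); z points along the fingers, y is the line along which they close (so a half turn about z gives the same grasp; the last joint's range is limited). The gripper opens to 94 mm and grips with 3 to 60 N. Pads are 16 mm wide; open, the fingers measure 119 mm over their backs; the gripper's body (75 mm by 177 mm) begins 78 mm behind the grasp point.
Start: joints at [-0.121, 0.276, 1.505, -0, 1.361, -0.121], TCP at [0.575, -0, 0.23] pointing down, gripper open.
Joint ranges: [-2.89, 2.89], [-0.75, 2.08], [0.22, 2.7], [-1.18, 4.32], [0.11, 2.71], [-2.7, 2.7]. Speed limits (rad/s): [2.57, 2.57, 3.14, 3.14, 3.14, 3.14].

## Interface

Orientations are given as a unit quaternion [w, x, y, z].
In Python, from plant import r, gripper_to, inverse_kinematics, vision, models, telemetry gives the robot as it stands. Calls block until the motion is done:
- r.move_to(position, orientation): joint-space move of the TCP to a pose.
- r.move_l(position, rot=None, vel=0.15, guard=None): straight line of the TCP; rot=None keeps the orientation; vel is the mean speed in m/s. With guard (N) it stops when the force on the tool has changed by that much, and returns True; else False.
- r.movej(angles): joint-space move.
- gripper_to(opening, f_grip=None): finger opening in m; f_grip is the grip in N (None keeps the last); returns when the fingers have stopped.
- r.hold(seconds).
- inverse_kinematics(position, orientation): joint angles nearest the present ones, or None.
- vision.snapshot(name): name is "scene" or "side" or "wrist"; returns the picture (420x560x3 uint8, red, green, blue); there is no depth.
- vision.get_calibration(name): a dict with "fx", "fy", "cx", "cy" (pixels), "D" ([k1, k2, p1, p2, k3] as OpenCV has them; the pictures are not rectified), "position" and "orientation" of the camera in the world. Camera axes: x right, y down, z forward; pixel columns grow to the right and rows downward; lengths in m; the calibration is good to about 2 mm. A picture is of the moment at which its call begins: read the wrist's pose just before it. get_calibration takes no time and is no camera call; for the wrist camera it gives the pose at the moment of the call.
A pose or a line that the arm cannot do raises r.PlanningError and nothing moves.
- r.sign_off(): hands the job in; it is judged then, once.
Trained networks look in the newest picture that a camera, given by its name, has taken for a name from the list of things; names that differ only in an ending like _2 or _b are one class to them, and where a whole thing is asked for, a point or a joint stands for the part that bears it (a point fixed in the world has none). Each returns a list of dicts, best first, with "score" (0 to 1); they miss things now and then, are a little off and sometimes report something else, mostly with a low value. They report only what shows in the picture. A call takes as long as a camera call.
- models.boxes_of(thing, camera): "at" ([x, y, z] in m, in world coordinates, good to about 4 mm: the middle of the surface that is visible of it).
- models.regions_of(thing, camera): "pixels" (420x560 bool, what is visible of it).
- models.mark_of(thing, camera): "at" ([x, y, z] in m, in world coordinates, good to about 4 mm: a listed point, or the origin of a listed thing).
Readings, each from a call of its own:
- telemetry.current_t(): time.
- telemetry.current_joints(): joint angles.
- telemetry.current_dq(): joint speeds.
- telemetry.current_joint_efforts(): joint torques, N m.
- telemetry.current_ee_pos(): TCP position.
- telemetry.current_tool_rot(): TCP orientation.
- telemetry.current_wrist_force(): force on the tool from outside, world axes, zero at the start.
- telemetry.current_torque(): the same for the moment, N m.
- telemetry.current_opening(): finger opening in m.
- telemetry.current_finger_force(): force on a finger pad.
Only numpy, scipy, OpenCV 4.12 (cv2) and the standard library are available. Lean on these libraries where they do the work, as an engineer would, in place of code of your own. Each camera call takes 0.05 s, during which the arm holds its last target. There are 200 camera calls.

## Task

The bent steel hanging yoke lies askew on top of the finishing rack's two rails. Without lifting it off the rack, push it round and along the rails until both ends drop into the mouths of the two notches, then press each end down, firmly but without forcing it, until it snaps past its spring plunger and lies fully home. Leave the yoke at rest, belly hanging straight down, and disturb nothing else on the bench.

Things in the scene. Friction and masses are not known exactly. Their poses are not given: they have to be found in the camera images.
- rack: Fixed wooden rack; origin under its base, z up, x roughly away from the robot. Two upright rails run along its x (-130 to +130 mm), centred at y = +90 and -90 mm, 24 mm thick (78 to 102 mm from the centre line), flat tops 120 mm above the bench, on an 18 mm base board. At x = 0 each rail's top has one square-cornered notch across it, 13 mm wide, 22 mm deep
- notch_left (a point): Centre of the floor of the left (+y) notch, 98 mm above the bench. The rod enters only within about 7 degrees of square to the rails. A spring plunger's 8 mm round nose juts 6 mm into the notch from its far (+x) wall, 12 mm above the floor: the rod lodges between it and the near (-x) wall, and pressed down there with 10 to 15 N it snaps past and is kept under it
- notch_right (a point): The same in the right (-y) rail, with a plunger of its own
- yoke: Loose bent steel rod, 10 mm thick, about 0.3 kg. Two straight ends on one axis, from 38 to 165 mm either side of the middle, an 18 mm black ball on each tip; between them it dips to a belly 56 mm wide, 65 mm below the ends, hanging between the rails. Origin on the ends' axis, midway; y along the ends (+y left), z up. It slides under a few newtons; keep well below 30 N
- yoke_left (a point): Point on the rod's axis 90 mm left (+y) of the yoke's middle, over the left rail when square. Height: 125 mm on the rail top, 116 mm lodged on the plunger, 103 mm snapped home on the notch floor. The yoke's middle starts 20 to 45 mm beyond the notches, turned up to 37 degrees either way: an end may be before or beyond its notch. Pressing outside the rails levers the other end up
- yoke_right (a point): The same, 90 mm to the right (-y) of the yoke's middle
- glue_jar: Bystander: squat round jar, 48 mm wide, 60 mm tall, standing on the rack's base board between the rails, on the side towards the robot; origin under its centre
- maple_offcut: Bystander: small block of wood, 50 x 30 x 22 mm, lying on the rack's base board between the rails, on the side away from the robot; origin under its centre
- screwdriver: Bystander: screwdriver lying on the bench to the robot's left
- hammer: Bystander: hammer lying on the bench to the robot's right
- lacquer_can: Bystander: closed can, 72 mm wide, 110 mm tall, far left; origin under its centre
- sanding_block: Bystander: cork block, 100 x 60 x 35 mm, near left; origin under its centre
- peg_bowl: Bystander: open white bowl, 110 mm wide, 45 mm tall, far right; origin under its centre

How it is judged:
On the way:
1. both ends of the yoke have dropped into the mouths of their notches (z of each of yoke_left, yoke_right in the frame of rack below 0.1205 m and x of yoke_left in the frame of rack between -0.006 and 0.006 m and x of yoke_right in the frame of rack between -0.006 and 0.006 m), for 0.2 s.
At the end, for the whole second after the job is handed in: Both rod ends are snapped home in their notches, left in left (rod axis over each rail lower than 108 mm above the foot of the rack and within 6 mm of the notch centre along the rail), the belly hangs down (yoke upright within 0.25 rad) and the yoke is at rest (z of yoke_left in the frame of rack between 0.095 and 0.108 m and x of yoke_left in the frame of rack between -0.006 and 0.006 m and z of yoke_right in the frame of rack between 0.095 and 0.108 m and x of yoke_right in the frame of rack between -0.006 and 0.006 m and y of yoke_left in the frame of rack above 0.05 m and angle between yoke's own z axis and vertical below 0.25 rad and linear speed of yoke below 0.02 m/s and angular speed of yoke below 0.3 rad/s); the robot touches nothing.
It fails at once if the yoke is lifted off the rails (its middle, or either point where it crosses a rail, more than 35 mm above its height on the rail tops) (z of any of yoke, yoke_left, yoke_right in the frame of rack above 0.16 m).
It fails at once if the yoke falls off the rack (an end lower than 75 mm) (z of any of yoke_left, yoke_right in the frame of rack below 0.075 m).
It fails at once if the yoke is forced: pushed with more than 30 N (contact force between the arm and yoke above 30 N).
It fails at once if the yoke is forced: pushed by the fingers with more than 30 N (contact force between the fingers and yoke above 30 N).
It fails at once if a bystander is moved more than 25 mm (distance of any of glue_jar, maple_offcut, screwdriver, hammer, lacquer_can, sanding_block, peg_bowl from where it was at the start of the episode above 0.025 m).
It also fails if it takes over 69 s, if anything falls off the work surface, if the arm or the gripper's body presses on something with over 40 N, if the wrist force passes 120 N, or if a joint passes its speed limit or range.

## Working session

There is one attempt and no reset: what is moved stays moved. The work goes in short steps, each a Python script; the robot and the scene stay as the last script left them, time stands still between calls to the robot, and variables do not carry over. Pictures are saved under pics/ and viewed, at most 10 in all, crops included, and the job is handed in when it is done.

```bash
mkdir -p pics; ls; cat > h.py <<'E'
import numpy as np, cv2
from plant import r, gripper_to, inverse_kinematics, vision, models, telemetry as T
from scipy.spatial.transform import Rotation as R
def snap(n,f):
    im=vision.snapshot(n); cv2.imwrite('pics/'+f,im[:,:,::-1]); return im
def marks(cam,names):
    d={}
    for n in names:
        m=models.mark_of(n,cam); d[n]=m[0] if m else None
        print(cam,n,[(np.round(k['at'],4).tolist(),round(k['score'],2)) for k in m[:2]])
    return d
E
python3 - <<'E'
from h import *
for c in ("scene","side","wrist"):
    snap(c,c+'0.png'); marks(c,["rack","notch_left","notch_right","yoke","yoke_left","yoke_right"])
a=[cv2.imread(f'pics/{c}0.png') for c in ("scene","side")]
cv2.imwrite('pics/m0.png',cv2.resize(np.hstack(a),(800,300)))
marks("scene",["glue_jar","maple_offcut","lacquer_can","sanding_block","peg_bowl"])
print(T.current_t(),vision.get_calibration("scene")["position"],vision.get_calibration("side")["position"],r.nose_length,T.current_tool_rot())
E
```

```text
pics
scene rack [([0.5122, 0.0468, 0.0032], 0.86)]
scene notch_left [([0.5109, 0.1397, 0.0964], 0.86)]
scene notch_right [([0.5175, -0.0378, 0.1015], 0.84)]
scene yoke [([0.5556, 0.0602, 0.1269], 0.98)]
scene yoke_left [([0.5101, 0.1368, 0.1239], 0.82)]
scene yoke_right [([0.6004, -0.0188, 0.1258], 0.97)]
side rack [([0.5116, 0.0519, 0.0023], 0.93)]
side notch_left [([0.5104, 0.141, 0.101], 0.79), ([0.5581, 0.0622, 0.1274], 0.51)]
side notch_right [([0.5161, -0.0389, 0.0966], 0.94)]
side yoke [([0.5563, 0.0619, 0.1238], 0.64), ([0.5967, -0.0212, 0.1203], 0.27)]
side yoke_left [([0.5069, 0.1399, 0.1238], 0.65), ([0.512, 0.1407, 0.0989], 0.64)]
side yoke_right [([0.5986, -0.0194, 0.1237], 0.76), ([0.4341, -0.4118, 0.0018], 0.46)]
wrist rack [([0.5165, 0.0499, 0.0047], 0.9)]
wrist notch_left [([0.5119, 0.141, 0.0961], 0.82)]
wrist notch_right [([0.5188, -0.0434, 0.0992], 0.85), ([0.5157, 0.0492, 0.0021], 0.46)]
wrist yoke [([0.5566, 0.0534, 0.1226], 0.8)]
wrist yoke_left [([0.505, 0.1365, 0.1207], 0.76)]
wrist yoke_right [([0.6022, -0.0204, 0.1236], 0.84)]
scene glue_jar [([0.4258, 0.0167, 0.0173], 0.56), ([0.5079, 0.1377, 0.126], 0.43)]
scene maple_offcut [([0.6174, 0.0614, 0.0172], 0.9)]
scene lacquer_can [([0.5936, 0.3596, 0.0008], 0.67)]
scene sanding_block [([0.3685, 0.3074, -0.0045], 0.65)]
scene peg_bowl [([0.6179, -0.3701, -0.0039], 0.73)]
1.3 [1.05327853 0.72652629 0.72716002] [-0.07084301 -0.72186791  0.90987079] 0.025 [3.39670825e-05 7.07110688e-01 7.07102873e-01 2.78077350e-05]
```

View pics/m0.png

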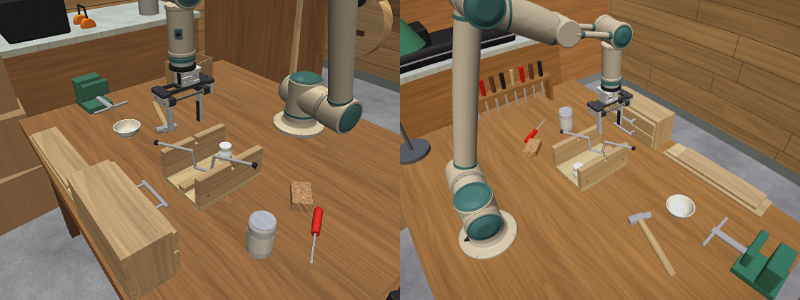

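View pics/wrist0.png

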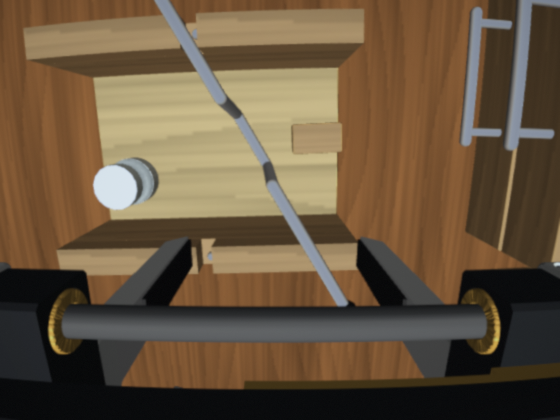

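The wrist view shows the yoke turned about 30°. Its left end lies near the left notch (195,35) and its right end is well beyond the right notch (208,245). The networks agree with this. I'll straddle the right arm just inside the right rail and swing it round about the left contact.

```bash
cat >> h.py <<'E'
NL=np.array([.5111,.1404]); NR=np.array([.5175,-.0397])
TH=np.arctan2(-(NL-NR)[0],(NL-NR)[1])
def rot(th):
    q=(R.from_euler('z',th)*R.from_quat([.7071068,.7071068,0,0])).as_quat(); return [q[3],q[0],q[1],q[2]]
def ax(th): return np.array([-np.sin(th),np.cos(th)])   # yoke +y
def f(): return np.round(T.current_wrist_force(),1).tolist()
E
python3 - <<'E'
from h import *
L=np.array([.5073,.1377]); Rr=np.array([.6004,-.0195]); d=L-Rr; th=np.arctan2(-d[0],d[1]); print(np.degrees(th),np.degrees(TH))
p=lambda t:L-152e-3*ax(t)
gripper_to(0.028)
r.move_to([*p(th),.19],rot(th)); r.move_l([*p(th),.138],vel=.08,guard=6); print(f(),T.current_ee_pos())
end=TH+np.radians(4)
for t in np.linspace(th,end,7)[1:]:
    g=r.move_l([*p(t),.138],rot(t),vel=.05,guard=10); print(round(np.degrees(t),1),g,f(),round(T.current_t(),1))
    if g: break
for c in ("scene","side","wrist"):
    snap(c,c+'1.png'); marks(c,["notch_left","notch_right","yoke_left","yoke_right"])
E
```

```text
30.635679525363116 2.0351957421123483
[0.1, 0.3, 1.7] [0.58515202 0.00686303 0.13835955]
26.5 False [-0.2, 0.1, -0.2] 4.1
22.4 False [0.5, -0.6, 0.6] 4.5
18.3 False [0.6, 0.5, 0.8] 4.9
14.2 False [0.2, 0.7, 0.8] 5.2
10.1 False [-0.4, -0.1, -0.3] 5.6
6.0 False [0.4, 0.1, -0.0] 6.0
scene notch_left [([0.5158, 0.1376, 0.0934], 0.76), ([0.5197, 0.0472, 0.1291], 0.26)]
scene notch_right [([0.5183, -0.0356, 0.099], 0.58), ([0.4246, 0.0173, 0.0168], 0.52)]
scene yoke_left [([0.5056, 0.1345, 0.1241], 0.92)]
scene yoke_right [([0.5355, -0.0404, 0.1251], 0.62)]
side notch_left [([0.5107, 0.1413, 0.1022], 0.77)]
side notch_right [([0.5147, -0.0393, 0.0981], 0.63)]
side yoke_left [([0.5048, 0.137, 0.125], 0.69)]
side yoke_right [([0.5361, -0.0422, 0.1218], 0.58)]
wrist notch_left []
wrist notch_right [([0.5181, -0.041, 0.0975], 0.83)]
wrist yoke_left []
wrist yoke_right [([0.6154, 0.0666, 0.0164], 0.74), ([0.5354, -0.047, 0.1243], 0.65)]
```

View pics/wrist1.png

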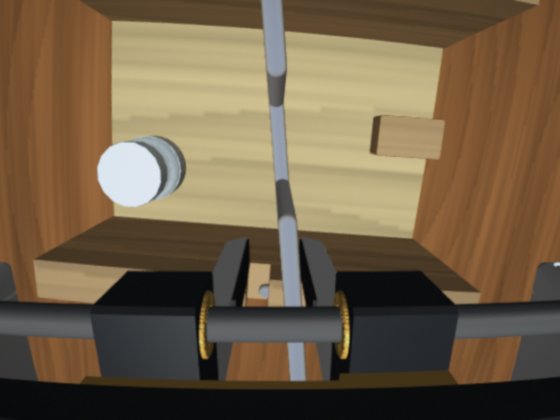

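The yoke is now about 10° from square. The right rod lies just beyond its notch, whose plunger is at (265,290), and the left end is about 6 mm before its notch. I'll push the right end on slowly until it drops in.

```bash
python3 - <<'E'
from h import *
p=np.array(T.current_ee_pos()); z=.136
r.move_l([p[0]-.009,p[1],z],rot(TH+.035),vel=.03,guard=8)
f0=T.current_wrist_force()
g=r.move_l([p[0]-.022,p[1],z],vel=.015,guard=5)
print(g,np.array(T.current_ee_pos())-p,f(),T.current_t())
for c in ("scene","side","wrist"):
    snap(c,c+'2.png'); marks(c,["yoke_left","yoke_right"])
E
```

```text
True [-1.93188033e-02  9.58197917e-05 -1.86443250e-03] [0.5, 0.9, 0.8] 7.9583
scene yoke_left [([0.5035, 0.1353, 0.1234], 0.83), ([0.6159, -0.3717, -0.0064], 0.38)]
scene yoke_right [([0.5164, -0.0439, 0.1157], 0.77)]
side yoke_left [([0.5013, 0.1368, 0.1249], 0.82)]
side yoke_right [([0.5144, -0.0444, 0.1122], 0.64), ([0.4469, 0.4241, -0.0003], 0.34)]
wrist yoke_left []
wrist yoke_right [([0.5141, -0.0468, 0.1146], 0.83), ([0.5195, -0.0414, 0.0978], 0.42)]
```

View pics/wrist2.png

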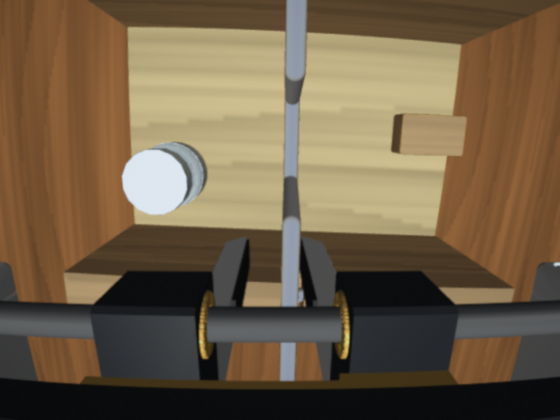

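The right end has dropped: z is about 0.114, beside its plunger. The left end is about 9 mm before its notch, so I'll push it forward next.

```bash
python3 - <<'E'
from h import *
p=np.array(T.current_ee_pos())
r.move_l([p[0]+.006,p[1],p[2]],vel=.03); r.move_l([p[0]+.006,p[1],.19],vel=.1)
r.move_l([.505,.109,.19],rot(TH+.03),vel=.15); print(r.move_l([.505,.109,.136],vel=.08,guard=6))
print(r.move_l([.512,.109,.136],vel=.03,guard=8))
g=r.move_l([.528,.109,.136],vel=.012,guard=5); print(g,T.current_ee_pos(),f(),T.current_t())
for c in ("scene","side","wrist"):
    snap(c,c+'3.png'); marks(c,["yoke_left","yoke_right"])
E
```

```text
False
False
True [0.51951891 0.10897576 0.13490697] [-0.2, 0.3, 0.3] 12.525
scene yoke_left [([0.5065, 0.1353, 0.1144], 0.81)]
scene yoke_right [([0.5136, -0.0433, 0.1149], 0.78)]
side yoke_left [([0.5094, 0.1372, 0.1139], 0.61)]
side yoke_right [([0.5147, -0.0467, 0.1133], 0.86)]
wrist yoke_left [([0.5103, 0.1364, 0.1137], 0.59)]
wrist yoke_right [([0.5161, 0.0415, 0.1097], 0.43)]
```

View pics/wrist3.png

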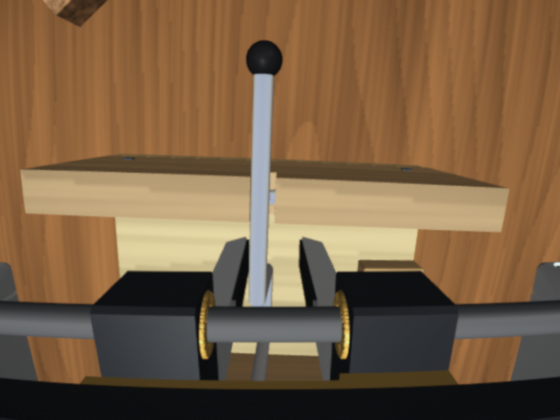

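Both ends now lodge at about 0.114, and the left one is in its notch at (262,195). Next I'll press each down just inside its rail.

```bash
python3 - <<'E'
from h import *
r.move_l([.511,.109,.135],vel=.03); r.move_l([.511,.109,.19],vel=.1); gripper_to(0)
def press(x,y):
    r.move_l([x,y,.19],rot(TH),vel=.15); r.move_l([x,y,.152],vel=.08,guard=6)
    g=r.move_l([x,y,.1335],vel=.01,guard=21); print(g,T.current_ee_pos(),f(),T.current_t())
    r.move_l([x,y,.19],vel=.08)
press(.510,.113)
press(.515,-.012)
r.move_l([.515,.05,.3],vel=.2)
for c in ("scene","side","wrist"):
    snap(c,c+'4.png'); marks(c,["yoke_left","yoke_right"])
print(T.current_t())
E
```

```text
False [0.51033582 0.11295414 0.13527623] [-3.6, 0.1, 13.1] 17.5667
False [ 0.5150277  -0.01198943  0.13355879] [-0.1, 0.3, -0.1] 22.0333
scene yoke_left [([0.5085, 0.1366, 0.1034], 0.73), ([0.5115, 0.0473, -0.0001], 0.31)]
scene yoke_right [([0.5145, -0.0418, 0.1039], 0.79)]
side yoke_left [([0.5067, 0.1338, 0.1012], 0.81)]
side yoke_right [([0.5129, -0.0472, 0.1008], 0.71), ([0.5991, 0.3558, -0.0003], 0.2)]
wrist yoke_left [([0.5064, 0.1335, 0.0981], 0.87)]
wrist yoke_right [([0.6122, 0.0648, 0.0151], 0.3), ([0.5119, 0.0425, 0.1002], 0.21)]
24.125
```

View pics/wrist4.png

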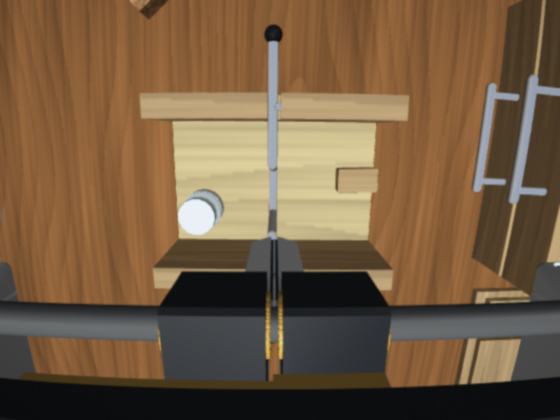

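Both ends read about 0.101–0.104 m, which is the home height. The left arm lies in its notch at (275,105), past the plunger at (280,105). The belly hangs in line at (272,200), and the jar and offcut are where they were. I'll hand in.

```bash
python3 - <<'E'
from h import *
r.hold(1.0); print(r.sign_off())
E
```

```text
the job is handed in; nothing more can be done
None
```

I've handed the job in: by the three cameras, both yoke ends are snapped home in their notches (about 101–104 mm on the scene and side views) with the belly hanging straight down. The yoke was never lifted off the rack, nothing else on the bench appeared disturbed, and the result of the judging was not reported back.

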